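Seal the walnut canister with its push-button lid

ROBOT

A 6-joint arm with a two-finger parallel gripper is mounted at the origin on the work surface. World frame = base frame: x ahead of the robot, y to its left, z up, the work surface at z = 0. Lengths are in m, angles in degrees, forces in N, time in s.
With the tool pointing down it reaches from about 0.25 to 0.725 m from the base axis. Payload 9.7 kg.
Tool frame: the origin (TCP) lies on the centre line of the jaws, within the pads' length; the fingertips stand 19 mm ahead of it and the grasp point (between the pads) is the TCP (bot.tcp_to_tips is the z of the fingertips in the tool frame, in m); z points along the fingers, y is the line along which they close (so a half turn about z gives the same grasp; the last joint's range is limited). The gripper opens to 85 mm and grips with 20 to 120 N. Pads are 22 mm wide; open, the fingers measure 114 mm over their backs; the gripper's body (76 mm by 85 mm) begins 54 mm behind the grasp point. The pads swing forward as they close: fully open they stand 13 mm farther back than shut.
Start: joints at [67.38, 4.979, 10.078, 95.1, 0, 90], TCP at [0.212, 0.508, 0.25] pointing down, gripper open.
Joint ranges: [-179.16, 179.16], [-48.56, 103.87], [-65.8, 70.77], [-126.05, 130.52], [-82.76, 87.17], [-180, 180]. Speed limits (degrees/s): [127.2, 127.2, 147.25, 180, 180, 180].

INTERFACE

Orientations are given as [roll, pitch, yaw] about the fixed x, y, z axes, in that order (R = Rz(yaw) Ry(pitch) Rx(roll)).
In Python, from workcell import bot gives the robot as it stands. The module is installed in compiled form; this text tells all that it offers.
- The arm moves only by the tool play_rows, never from a script. Its argument "increments" is a list of rows, each an object with "slide": the shift along the tool's x, y, z in mm, a list of three; "angular": the turn, a rotation vector about the tool's x, y, z in degrees, a list of three; "claw": the opening, from -1 (shut) to 1 (fully open). In form: [{"slide": [x, y, z], "angular": [rx, ry, rz], "claw": claw}, ...]. A call has 1 to 8 rows; each row shifts and turns the commanded pose from where the row before left it, along the tool's axes as they then stand; what a row does not reach is not made up. A row lasts 1/10 s, in which the tool goes at most 50 mm and 8.59 degrees, less where a joint would pass 70% of its speed; a pose out of reach is approached as far as the arm can. A call is refused whole if a number of a shift passes 50 or a number of a turn 8.59, either way. A call with a gripper value outside its range is refused whole. The fingers move at their own pace and stop on an object; "squeeze" is the grip in N (left out, the last holds). Time passes only in rows, so rows that do not move let the fingers close. It gives the time, the measured TCP pose, the force, the opening and the grip force at its end, in the units of the state.
- bot.get_obs(): the state, without advancing time (a new reading comes with each control period).
- bot.camera(name): name is "side" or "top"; returns the picture (384x512x3 uint8, red, green, blue); there is no depth.
- bot.camera_info(name): a dict with "fovy" (degrees; the focal length in pixels is half the picture's height over the tangent of half this angle, whatever the lens; pixels are square), "cx", "cy" (the principal point, pixels), "k1" (the pictures are not rectified: a ray, as slopes to the right and down, at radius r is drawn at 1 + k1 r^2 times it, then the intrinsics apply), "R" (3x3) and "t" (3): a world point X has camera coordinates R X + t. Camera axes: x right, y down, z forward; pixel columns grow to the right and rows downward; lengths in m; the calibration is good to about 2 mm. A picture is of the moment at which its call begins. camera_info takes no time and is no camera call.
- bot.job_done(): hands the job in; it is judged then, once.
The state is a dict: "time": time; "q": joint angles; "qd": joint speeds; "joint_efforts": joint torques, N m; "ee_pos": TCP position; "tcp_rot": TCP orientation; "wrist_force": force on the tool from outside, world axes, zero at the start; "torque": the same for the moment, N m; "opening": finger opening in m; "grasp_force": force on a finger pad.
Only numpy, scipy, OpenCV 4.12 (cv2) and the standard library are available. Lean on these libraries where they do the work, as an engineer would, in place of code of your own. Each camera call takes 0.05 s, during which the arm holds its last target. There are 200 camera calls.

TASK

Shut the open walnut canister where it stands, using the large square lid that lies loose on the bench with its round push-push button down: press the button, check that it has popped up, and lift the lid by it. With the button still up, lower the lid squarely onto the canister (do not drop it on) and let go, then press the button down until it latches, check that it stays down, and press again if it springs back up. Do not push the roasting pan, the stack of tubs, the turner or the small shut canister about.

Things in the scene. Friction and masses are not known exactly. Their poses are not given: they have to be found in the camera images.
- lid_center (a point): Centre of the loose white square lid lying right way up on the bench: 15 mm above its underside, on the button axis; z up, x, y along its sides. Deck 122 x 122 x 14 mm (top 15 mm above this point, underside 1 mm above) on a plug 100 x 100 x 16 mm, drawn in to 92 mm over its lowest 4 mm. 0.2 to 0.3 kg. Too wide to grip by its sides: lift it by the popped-up button. Fits in any quarter turn.
- lid_button_top (a point): Centre of the top face of the lid's button, z up; moves with it. White upright cylinder, 42 mm diameter, top edge chamfered (5 mm high, 3.5 mm in), small steel disc on top, at the middle of the deck. Its top is 20 mm above the deck when popped up (sides can be gripped), 5 mm above when latched down (only the chamfer shows, no grip), level with the deck at the stop.
- lid_button (a joint): How far the button is in, m: 0 popped up, about 0.0153 latched down, 0.0202 at the stop. Starts latched down. Push-push: each press from above right to the stop (past 0.0195), held a moment and let go, changes it over (up to latched down, or latched down to up); a shorter press changes nothing. Spring: 2 N at first, about 6 N near the stop, where the force then rises steeply.
- canister_rim (a point): Centre of the open canister's mouth at rim height, z up, x, y along its sides. Clear plastic square box, 116 x 116 mm outside, 140 mm high, 3 mm walls, mouth 110 x 110 mm (5 mm play each side of the lid's plug), loose on the bench, 0.9 kg, part filled with walnuts. With the lid fully on, its deck rests on the rim and lid_center is 1 mm below this point.
- pan: Bystander: aluminium roasting pan with potatoes and meat, 250 x 400 x 50 mm, origin at the centre of its underside.
- tubs: Bystander: stack of white food tubs standing upside down, 124 mm diameter, 146 mm high, origin at the centre of its underside.
- turner: Bystander: kitchen turner about 300 mm long lying along its x axis, origin under its middle.
- small_canister: Bystander: smaller canister already shut, 102 mm square, 103 mm high, origin at the centre of its underside.

How it is judged (in metres and radians):
On the way, in this order (a step that is already met when the one before it is completed fails the run):
1. the lid's button has popped up (value of joint lid_button below 0.004 m), for 0.1 s.
2. the lid sits fully on the canister with its button popped up (horizontal distance between lid_center and canister_rim below 0.012 m and z of lid_center in the frame of canister_rim between -0.005 and 0.002 m and angle between lid_center's own z axis and vertical below 0.035 rad and value of joint lid_button below 0.004 m), for 0.2 s.
At the end, for the whole second after the job is handed in: The lid sits fully on the canister (its centre within 12 mm sideways and -4 to +3 mm in height of the seated place, level to 2 degrees), its button is latched down (13.5 to 17.5 mm in) and at rest, and the canister stands upright (within 3 degrees) and within 60 mm of where it stood (horizontal distance between lid_center and canister_rim below 0.012 m and z of lid_center in the frame of canister_rim between -0.005 and 0.002 m and angle between lid_center's own z axis and vertical below 0.035 rad and value of joint lid_button between 0.0135 and 0.0175 m and velocity of joint lid_button below 0.01 m/s and distance of canister_rim from where it was at the start of the episode below 0.06 m and angle between canister_rim's own z axis and vertical below 0.05 rad); the robot touches nothing.
It fails at once if the lid is let go more than 20 mm above its seat over the canister (horizontal distance between lid_center and canister_rim below 0.06 m and z of lid_center in the frame of canister_rim above 0.02 m and contact force between the fingers and anything else below 0.05 N).
It fails at once if the roasting pan is moved more than 30 mm (distance of pan from where it was at the start of the episode above 0.03 m).
It fails at once if the stack of tubs is moved more than 30 mm (distance of tubs from where it was at the start of the episode above 0.03 m).
It fails at once if the turner is moved more than 30 mm (distance of turner from where it was at the start of the episode above 0.03 m).
It fails at once if the small shut canister is moved more than 30 mm (distance of small_canister from where it was at the start of the episode above 0.03 m).
It also fails if it takes over 64 s, if anything falls off the work surface, if the arm or the gripper's body presses on something with over 40 N, if the wrist force passes 120 N, or if a joint passes its speed limit or range.

## Working session

There is one attempt and no reset: what is moved stays moved. The work goes in short steps, Python scripts to look and compute and a tool call to move; the robot and the scene stay as the last step left them, time stands still between calls to the robot, and variables do not carry over. Pictures are saved under pics/ and viewed, at most 10 in all, crops included, and the job is handed in when it is done.

Besides the shell and the picture viewer there is one more tool, called after "Request:" as name(argument=value, ...), one argument or row to a line, values as JSON. play_rows: Moves the arm, as the interface text tells. Its arguments: {"type":"object","properties":{"increments":{"type":"array"},"squeeze":{"type":"number"}},"required":["increments"]}

```bash
mkdir -p pics
cat > h.py <<'E'
import numpy as np, cv2
from workcell import bot
def KD(n):
    i=bot.camera_info(n); f=192/np.tan(np.radians(i["fovy"])/2)
    return np.array([[f,0,i["cx"]],[0,f,i["cy"]],[0,0,1.]]),np.array([i["k1"],0,0,0,0.]),np.array(i["R"]),np.array(i["t"])
def ray(n,uv):
    K,D,R,t=KD(n); p=cv2.undistortPoints(np.array(uv,float).reshape(-1,1,2),K,D).reshape(-1,2)
    return -R.T@t,np.c_[p,np.ones(len(p))]@R
def plane(n,uv,z):
    c,d=ray(n,uv); return c+d*((z-c[2])/d[:,2])[:,None]
def proj(n,X):
    K,D,R,t=KD(n); return cv2.projectPoints(np.array(X,float).reshape(-1,1,3),cv2.Rodrigues(R)[0],t,K,D)[0].reshape(-1,2)
def snap(n,name):
    im=bot.camera(n)[:,:,::-1].copy(); cv2.imwrite(f"pics/{name}.png",im); return im
E
python3 - <<'E'
from h import *
for n in("top","side"):
    snap(n,n+"0"); K,D,R,t=KD(n); print(n,K[0,0],D[0],-R.T@t,R[2])
o=bot.get_obs(); print(o["ee_pos"],o["tcp_rot"],o["opening"],bot.tcp_to_tips,o["wrist_force"])
E
```

```text
top 404.3076063573613 -0.08370826358929746 [ 0.33895126 -0.03301509  1.32350948] [ 0.22669576  0.01443643 -0.97385863]
side 476.7855802989788 -0.045189470456818405 [ 0.05900907 -1.11250664  1.09572066] [ 0.35239833  0.70289655 -0.61786071]
[0.21145306 0.50751835 0.24965983] [-1.79930989e+02 -7.44530325e-04  1.57381480e+02] 0.08545383466429567 0.019 [-0.79327563 -0.35005809  0.29668886]
```

View pics/top0.png

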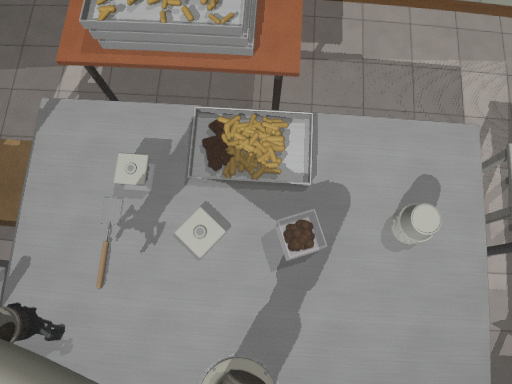

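View pics/side0.png

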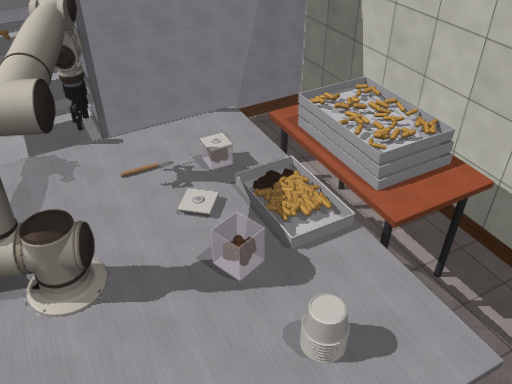

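The top view shows the lid at about (200,232), turned roughly 45° in the image, with its button at its centre. The open canister's mouth is at about (300,236), the small canister at (131,168), the turner at (105,250), the pan at (252,147) and the tubs at (418,222). In the side view the lid is at (198,202) and the canister rim at about (238,235).

Run:
```python
from h import *
t=cv2.imread("pics/top0.png"); s=cv2.imread("pics/side0.png")
hsv=cv2.cvtColor(t,cv2.COLOR_BGR2HSV)
print(t[232,185],t[232,200],t[270,200])
g=t[:,:,0].astype(int); r=t[:,:,2].astype(int)
m=((r-g>5)&(r>150)).astype(np.uint8); w=np.zeros_like(m); w[195:270,165:240]=1; m&=w
m=cv2.morphologyEx(m,cv2.MORPH_CLOSE,np.ones((7,7)))
c=max(cv2.findContours(m,0,1)[0],key=cv2.contourArea)
P=plane("top",c.reshape(-1,2),.030)[:,:2].astype(np.float32)
print(len(c),cv2.minAreaRect(P))
print(plane("top",[[200,232]],.035))
a=cv2.resize(t[205:270,265:335],None,fx=6,fy=6,interpolation=2)
b=cv2.resize(s[205:285,200:275],None,fx=5,fy=5,interpolation=2)
H=max(a.shape[0],b.shape[0]); pad=lambda x:cv2.copyMakeBorder(x,0,H-x.shape[0],0,0,0)
d=np.hstack([pad(a),pad(b)]);print(d.shape,a.shape); cv2.imwrite("pics/crop.png",cv2.resize(d,None,fx=.98,fy=.98) if d.shape[1]>800 else d)
```

```text
[172 179 178] [148 148 147] [145 145 145]
115 ((0.49739545583724976, 0.15986621379852295), (0.11865156888961792, 0.11725279688835144), 50.14961624145508)
[[0.49564695 0.15817138 0.035     ]]
(400, 795, 3) (390, 420, 3)
```

View pics/crop.png

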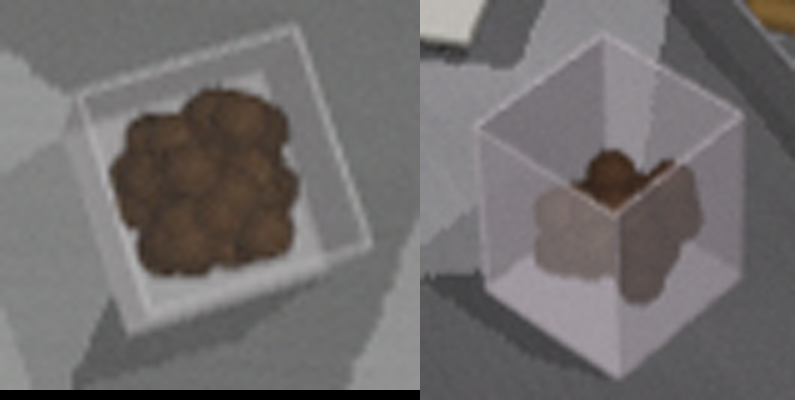

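The crop shows the rim's four corners. In the left part they are at (77,98), (295,26), (371,243) and (150,318). In the right part they are at (604,35), (743,117), (617,213) and (476,127).

Run:
```python
from h import *
A=(np.array([[77,98],[295,26],[371,243],[150,318]])+.5)/6-.5+[265,205]
B=(np.array([[184,35],[323,117],[197,213],[56,127]])+.5)/5-.5+[200,205]
for n,q in(("top",A),("side",B)):
    P=plane(n,q,.14); print(n,P[:,:2].round(4).tolist(),P.mean(0))
    e=np.roll(P,-1,0)-P; print(np.linalg.norm(e,axis=1),np.degrees(np.arctan2(e[:,1],e[:,0]))%90)
s=cv2.imread("pics/side0.png"); g=s[:,:,0].astype(int); r=s[:,:,2].astype(int)
# lid in side view: bright region
hsv=cv2.cvtColor(s,cv2.COLOR_BGR2HSV); print(s[210,190],s[220,195],s[195,215],s[230,190])
for n,p in(("top",(200,232)),("side",(198,202))): pass
t=cv2.imread("pics/top0.png")
a=cv2.resize(t[205:260,170:230],None,fx=6,fy=6,interpolation=2)
b=cv2.resize(s[180:225,170:230],None,fx=6,fy=6,interpolation=2)
H=330; b=cv2.copyMakeBorder(b,0,H-b.shape[0],0,0,0); cv2.imwrite("pics/lid.png",np.hstack([a,b]))
```

```text
top [[0.5314, -0.0829], [0.5748, -0.1891], [0.4696, -0.2303], [0.4263, -0.1243]] [ 0.50052059 -0.15666546  0.14      ]
[0.11469721 0.11304518 0.11446887 0.11304187] [22.21814649 21.38641032 22.21803224 21.50213045]
side [[0.5341, -0.0866], [0.5736, -0.1934], [0.4713, -0.2307], [0.4297, -0.1265]] [ 0.50218114 -0.15929504  0.14      ]
[0.11394426 0.10887629 0.11223334 0.11171409] [20.31188039 20.00730569 21.75841817 20.91088896]
[162 167 170] [145 141 144] [178 185 187] [142 138 141]
```

View pics/lid.png

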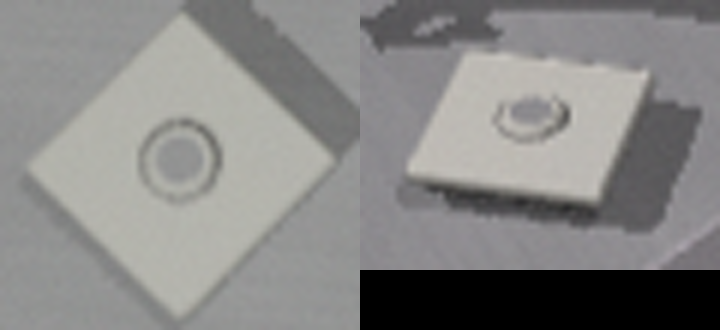

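The left part shows the lid's deck corners at (182,12), (336,157), (180,322) and (27,165), with the steel disc at (180,159). In the right part the corners are at (470,53), (650,73), (602,200) and (408,172), with the disc at (531,109).

Run:
```python
from h import *
A=(np.array([[182,12],[336,157],[180,322],[27,165],[180,159]])+.5)/6-.5+[170,205]
B=(np.array([[110,53],[290,73],[242,200],[48,172],[171,109]])+.5)/6-.5+[170,180]
for n,q in(("top",A),("side",B)):
    P=plane(n,q[:4],.03); print(n,P.mean(0),plane(n,q[4:],.035))
    e=np.roll(P,-1,0)-P; print(np.linalg.norm(e,axis=1),np.degrees(np.arctan2(e[:,1],e[:,0]))%90)
```

```text
top [0.49698714 0.15976546 0.03      ] [[0.49849619 0.15979653 0.035     ]]
[0.11627081 0.11986022 0.11901632 0.11665014] [50.99500706 51.17820931 49.4386514  49.85621035]
side [0.4970835  0.15306588 0.03      ] [[0.49923763 0.15973557 0.035     ]]
[0.11400031 0.12066532 0.11821009 0.11643979] [51.57546906 52.28853511 49.5170475  50.28033436]
```

Request:
play_rows(
  increments=[
    {"slide": [0, 0, 0], "angular": [0, 0, 8], "claw": -1},
    {"slide": [0, 0, 0], "angular": [0, 0, 8], "claw": -1},
    {"slide": [0, 0, 0], "angular": [0, 0, 8], "claw": -1},
    {"slide": [0, 0, 0], "angular": [0, 0, 8], "claw": -1},
    {"slide": [0, 0, 0], "angular": [0, 0, 8], "claw": -1},
    {"slide": [0, 0, 0], "angular": [0, 0, 8], "claw": -1},
    {"slide": [0, 0, 0], "angular": [0, 0, 0], "claw": -1},
  ],
  squeeze=40,
)

```text
time: 0.8
ee_pos: [0.2115, 0.5076, 0.2499]
tcp_rot: [-180.0, 0.0, 109.3]
wrist_force: [0.7, 0.0, 0.7]
opening: 0.0001
grasp_force: 0.0
```

Request:
play_rows(
  increments=[
    {"slide": [-42, 15.5, 0], "angular": [0, 0, 0], "claw": -1},
    {"slide": [-42, 15.5, 0], "angular": [0, 0, 0], "claw": -1},
    {"slide": [-42, 15.5, 0], "angular": [0, 0, 0], "claw": -1},
    {"slide": [-42, 15.5, 0], "angular": [0, 0, 0], "claw": -1},
    {"slide": [-42, 15.5, 0], "angular": [0, 0, 0], "claw": -1},
    {"slide": [-42, 15.5, 0], "angular": [0, 0, 0], "claw": -1},
    {"slide": [-42, 15.5, 0], "angular": [0, 0, 0], "claw": -1},
    {"slide": [-42, 15.5, 0], "angular": [0, 0, 0], "claw": -1},
  ],
)

```text
time: 1.6
ee_pos: [0.4408, 0.2302, 0.2503]
tcp_rot: [180.0, -0.0, 109.7]
wrist_force: [0.3, -0.2, 0.3]
opening: 0.0002
grasp_force: 0.0
```

Request:
play_rows(
  increments=[
    {"slide": [-42, 15.5, 20], "angular": [0, 0, 0], "claw": -1},
    {"slide": [-42, 15.5, 40], "angular": [0, 0, 0], "claw": -1},
    {"slide": [0, 0, 40], "angular": [0, 0, 0], "claw": -1},
    {"slide": [0, 0, 40], "angular": [0, 0, 0], "claw": -1},
    {"slide": [0, 0, 0], "angular": [0, 0, 0], "claw": -1},
    {"slide": [0, 0, 0], "angular": [0, 0, 0], "claw": -1},
  ],
)

```text
time: 2.2
ee_pos: [0.4921, 0.1687, 0.1176]
tcp_rot: [-180.0, -0.0, 109.5]
wrist_force: [-0.2, 0.6, 1.4]
opening: 0.0001
grasp_force: 0.0
```

Request:
play_rows(
  increments=[
    {"slide": [-11, 2.4, 15], "angular": [0, 0, 0], "claw": -1},
    {"slide": [0, 0, 20], "angular": [0, 0, 0], "claw": -1},
    {"slide": [0, 0, 20], "angular": [0, 0, 0], "claw": -1},
    {"slide": [0, 0, 0], "angular": [0, 0, 0], "claw": -1},
    {"slide": [0, 0, 0], "angular": [0, 0, 0], "claw": -1},
  ],
)

```text
time: 2.7
ee_pos: [0.499, 0.1591, 0.0633]
tcp_rot: [179.9, 0.0, 109.4]
wrist_force: [0.5, -0.3, 0.7]
opening: -0.0001
grasp_force: 0.0
```

Run:
```python
from h import *
o=bot.get_obs(); print(o["ee_pos"],o["wrist_force"])
s=snap("side","pre"); t=snap("top","pret")
e=np.array(o["ee_pos"]); uv=proj("side",[e-[0,0,.019],[.498,.159,.035]]);print(uv,proj("top",[e]))
x,y=uv[0].astype(int); a=cv2.resize(s[y-45:y+30,x-40:x+40],None,fx=6,fy=6,interpolation=2); print(x,y); cv2.imwrite("pics/prec.png",a)
```

```text
[0.4989503  0.15914434 0.06327738] [ 0.45189806 -0.30396273  0.69792898]
[[197.86951866 195.83049901]
 [197.84254489 197.96531385]] [[198.57456205 229.75434551]]
197 195
```

View pics/prec.png

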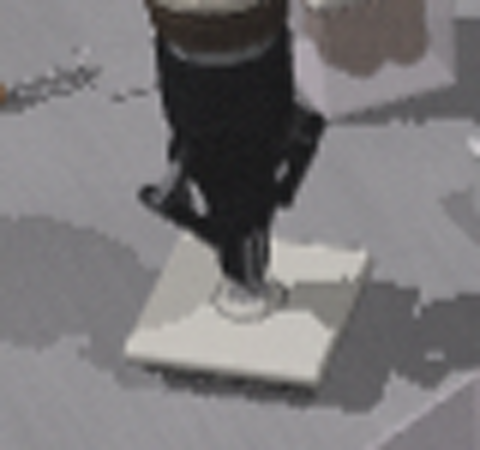

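The shut fingertips stand just above the middle of the button (about (248,285) in the crop).

Request:
play_rows(
  increments=[
    {"slide": [0, 0, 7], "angular": [0, 0, 0], "claw": -1},
    {"slide": [0, 0, 4], "angular": [0, 0, 0], "claw": -1},
    {"slide": [0, 0, 3], "angular": [0, 0, 0], "claw": -1},
    {"slide": [0, 0, 1], "angular": [0, 0, 0], "claw": -1},
    {"slide": [0, 0, 0], "angular": [0, 0, 0], "claw": -1},
    {"slide": [0, 0, 0], "angular": [0, 0, 0], "claw": -1},
  ],
)

```text
time: 3.4
ee_pos: [0.499, 0.1593, 0.049]
tcp_rot: [179.8, 0.0, 109.4]
wrist_force: [-2.4, -2.0, 16.5]
opening: -0.0001
grasp_force: 8.4
```

At 16.5 N the button is at its stop, so I'll let it up.

Request:
play_rows(
  increments=[
    {"slide": [0, 0, 0], "angular": [0, 0, 0], "claw": -1},
    {"slide": [0, 0, -10], "angular": [0, 0, 0], "claw": -1},
    {"slide": [0, 0, -10], "angular": [0, 0, 0], "claw": -1},
    {"slide": [0, 0, -10], "angular": [0, 0, 0], "claw": -1},
    {"slide": [0, 0, -20], "angular": [0, 0, 0], "claw": -1},
    {"slide": [0, 0, -20], "angular": [0, 0, 0], "claw": 1},
    {"slide": [0, 0, 0], "angular": [0, 0, 0], "claw": 1},
    {"slide": [0, 0, 0], "angular": [0, 0, 0], "claw": 1},
  ],
)

```text
time: 4.2
ee_pos: [0.4983, 0.1591, 0.117]
tcp_rot: [180.0, 0.0, 109.4]
wrist_force: [-0.4, -0.7, 0.3]
opening: 0.0434
grasp_force: 0.0
```

Run:
```python
from h import *
o=bot.get_obs(); print(o["ee_pos"],o["wrist_force"],o["opening"])
s=snap("side","up")
print(proj("side",[[.498,.159,.035],[.498,.159,.05]]))
cv2.imwrite("pics/upc.png",cv2.resize(s[150:225,160:240],None,fx=6,fy=6,interpolation=2))
```

```text
[0.49827477 0.15908017 0.11696491] [-0.42496331 -0.67148336  0.28009069] 0.04338317136348505
[[197.84254489 197.96531385]
 [197.51203893 194.66941589]]
```

View pics/upc.png

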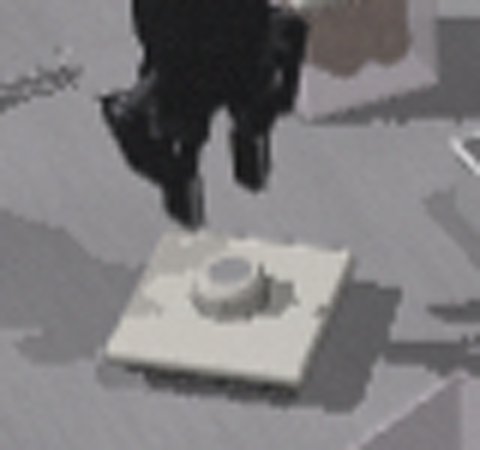

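The button is up: the disc in the crop at (232,268) falls where a top at z = 0.050 should. I'll descend and grip.

Request:
play_rows(
  increments=[
    {"slide": [0, 0, 0], "angular": [0, 0, 0], "claw": 1},
    {"slide": [0, 0, 0], "angular": [0, 0, 0], "claw": 1},
    {"slide": [0, 0, 15], "angular": [0, 0, 0], "claw": 1},
    {"slide": [0, 0, 20], "angular": [0, 0, 0], "claw": 1},
    {"slide": [0, 0, 20], "angular": [0, 0, 0], "claw": 1},
    {"slide": [0, 0, 10], "angular": [0, 0, 0], "claw": 1},
    {"slide": [0, 0, 0], "angular": [0, 0, 0], "claw": 1},
  ],
)

```text
time: 4.95
ee_pos: [0.497, 0.1587, 0.0498]
tcp_rot: [-179.8, -0.0, 109.4]
wrist_force: [-0.4, -0.3, 0.4]
opening: 0.0852
grasp_force: 0.0
```

Request:
play_rows(
  increments=[
    {"slide": [0, 0, 0], "angular": [0, 0, 0], "claw": -1},
    {"slide": [0, 0, 0], "angular": [0, 0, 0], "claw": -1},
    {"slide": [0, 0, 0], "angular": [0, 0, 0], "claw": -1},
    {"slide": [0, 0, 0], "angular": [0, 0, 0], "claw": -1},
    {"slide": [0, 0, 0], "angular": [0, 0, 0], "claw": -1},
    {"slide": [0, 0, 0], "angular": [0, 0, 0], "claw": -1},
  ],
  squeeze=50,
)

```text
time: 5.55
ee_pos: [0.4988, 0.1593, 0.0525]
tcp_rot: [179.9, 0.0, 109.4]
wrist_force: [1.9, 0.7, 1.4]
opening: 0.0397
grasp_force: 50.0
```

Request:
play_rows(
  increments=[
    {"slide": [0, 0, -5], "angular": [0, 0, 0], "claw": -1},
    {"slide": [0, 0, -10], "angular": [0, 0, 0], "claw": -1},
    {"slide": [0, 0, -15], "angular": [0, 0, 0], "claw": -1},
    {"slide": [0, 0, 0], "angular": [0, 0, 0], "claw": -1},
    {"slide": [0, 0, 0], "angular": [0, 0, 0], "claw": -1},
  ],
)

```text
time: 6.05
ee_pos: [0.4986, 0.1592, 0.0826]
tcp_rot: [179.9, 0.0, 109.4]
wrist_force: [0.0, -0.6, -3.1]
opening: 0.0394
grasp_force: 51.4
```

Run:
```python
from h import *
o=bot.get_obs(); print(o["ee_pos"],o["wrist_force"],o["torque"],o["opening"],o["grasp_force"])
s=snap("side","lift"); t=snap("top","liftt")
cv2.imwrite("pics/liftc.png",np.hstack([cv2.resize(s[150:225,160:240],None,fx=5,fy=5,interpolation=2),cv2.resize(t[190:265,160:240],None,fx=5,fy=5,interpolation=2)]))
```

```text
[0.49856832 0.1592115  0.08260643] [ 0.04885623 -0.63160164 -3.12065548] [ 0.00771084  0.01879045 -0.02167762] 0.03943120569568791 51.40213992912322
```

View pics/liftc.png

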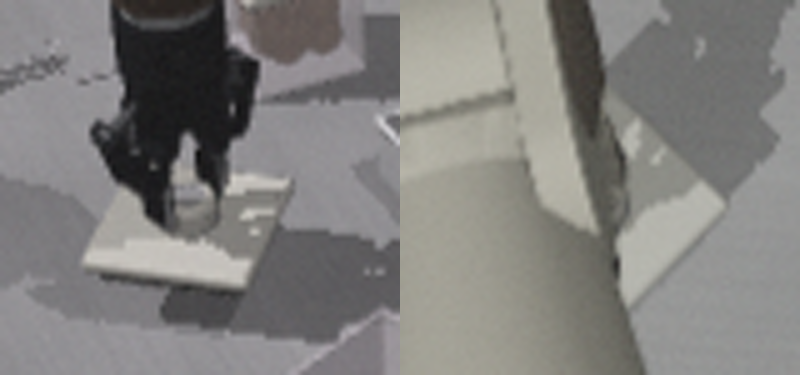

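The lid is held level (-3.1 N of weight). I'll raise it while turning it about -29°.

Request:
play_rows(
  increments=[
    {"slide": [0, 0, -15], "angular": [0, 0, 0], "claw": -1},
    {"slide": [0, 0, -25], "angular": [0, 0, 4], "claw": -1},
    {"slide": [0, 0, -25], "angular": [0, 0, 5], "claw": -1},
    {"slide": [0, 0, -25], "angular": [0, 0, 6], "claw": -1},
    {"slide": [0, 0, -25], "angular": [0, 0, 6], "claw": -1},
    {"slide": [0, 0, -25], "angular": [0, 0, 5], "claw": -1},
    {"slide": [0, 0, -12], "angular": [0, 0, 3.3], "claw": -1},
    {"slide": [0, 0, 0], "angular": [0, 0, 0], "claw": -1},
  ],
)

```text
time: 6.95
ee_pos: [0.4988, 0.1593, 0.2366]
tcp_rot: [179.8, -0.1, 80.0]
wrist_force: [0.4, -0.1, -1.4]
opening: 0.0398
grasp_force: 51.4
```

Request:
play_rows(
  increments=[
    {"slide": [-15, 2.7, 0], "angular": [0, 0, 0], "claw": -1},
    {"slide": [-30, 5.5, 0], "angular": [0, 0, 0], "claw": -1},
    {"slide": [-38, 7, 0], "angular": [0, 0, 0], "claw": -1},
    {"slide": [-38, 7, 0], "angular": [0, 0, 0], "claw": -1},
    {"slide": [-38, 7, 0], "angular": [0, 0, 0], "claw": -1},
    {"slide": [-38, 7, 0], "angular": [0, 0, 0], "claw": -1},
    {"slide": [-38, 7, 0], "angular": [0, 0, 0], "claw": -1},
    {"slide": [-30, 5.5, 0], "angular": [0, 0, 0], "claw": -1},
  ],
)

```text
time: 7.75
ee_pos: [0.4995, -0.1129, 0.2329]
tcp_rot: [-179.9, 0.0, 80.1]
wrist_force: [0.7, -0.1, -2.4]
opening: 0.0395
grasp_force: 51.4
```

Request:
play_rows(
  increments=[
    {"slide": [-25, 5, 0], "angular": [0, 0, 0], "claw": -1},
    {"slide": [-15, 2, 0], "angular": [0, 0, 0], "claw": -1},
    {"slide": [0, 0, 0], "angular": [0, 0, 0], "claw": -1},
    {"slide": [0, 0, 0], "angular": [0, 0, 0], "claw": -1},
  ],
)

```text
time: 8.15
ee_pos: [0.5002, -0.1508, 0.2335]
tcp_rot: [-179.9, -0.0, 80.1]
wrist_force: [-0.6, 0.5, -2.3]
opening: 0.0396
grasp_force: 51.4
```

Request:
play_rows(
  increments=[
    {"slide": [-6.9, 2.3, 6], "angular": [0, 0, 0], "claw": -1},
    {"slide": [0, 0, 10], "angular": [0, 0, 0], "claw": -1},
    {"slide": [0, 0, 9], "angular": [0, 0, 0], "claw": -1},
    {"slide": [0, 0, 0], "angular": [0, 0, 0], "claw": -1},
    {"slide": [0, 0, 0], "angular": [0, 0, 0], "claw": -1},
  ],
)

```text
time: 8.65
ee_pos: [0.5015, -0.1577, 0.2086]
tcp_rot: [-180.0, -0.0, 80.1]
wrist_force: [0.6, -0.5, -1.2]
opening: 0.0395
grasp_force: 51.4
```

Run:
```python
from h import *
o=bot.get_obs(); print(o["ee_pos"],o["wrist_force"],o["torque"])
s=snap("side","ov"); t=snap("top","ovt")
cv2.imwrite("pics/ovc.png",np.hstack([cv2.resize(s[185:285,200:280],None,fx=5,fy=5,interpolation=2),cv2.resize(t[190:290,260:340],None,fx=5,fy=5,interpolation=2)]))
```

```text
[ 0.50147881 -0.15773875  0.20861182] [ 0.59225501 -0.45067331 -1.23245625] [0.03003298 0.01165963 0.02795482]
```

View pics/ovc.png

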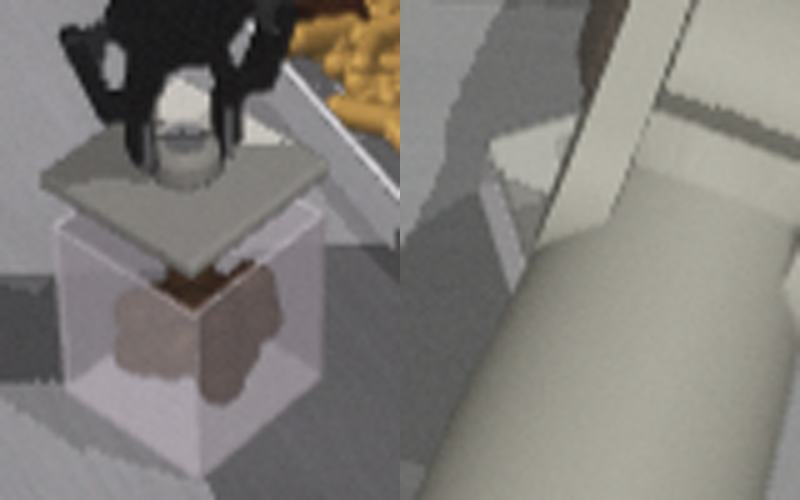

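In the left (side) view the deck's top corners are at (41,180), (193,263) and (327,170). The rim corners are at (57,226), (199,313) and (324,209). I'll compare the two centres and yaws.

Run:
```python
from h import *
f=lambda q:(np.array(q)+.5)/5-.5+[200,185]
for q,z in(([[41,180],[193,263],[327,170]],.1861),([[57,226],[199,313],[324,209]],.14)):
    P=plane("side",f(q),z); e=np.diff(P,axis=0)
    print((P[0]+P[2])/2,np.linalg.norm(e,axis=1),np.degrees(np.arctan2(e[:,1],e[:,0]))%90)
```

```text
[ 0.49539146 -0.16826196  0.1861    ] [0.11384334 0.10863663] [24.15549061 17.96987015]
[ 0.50408323 -0.15672124  0.14      ] [0.11326465 0.11396938] [21.61787684 22.55781584]
```

Run:
```python
from h import *
def C(c,yaw,z,h=.061):
    a=np.radians(yaw+45+90*np.arange(4)); return np.c_[c[0]+h*2**.5*np.cos(a),c[1]+h*2**.5*np.sin(a),z+0*a]
for nm,c,yaw,tz,off in(("ov",(.5015,-.1577),21.1,.2086,(200,185)),("lift",(.4986,.1592),50.4,.0826,(160,150))):
    for d in(0,-.009):
        print(nm,d,[(((proj("side",C(c,yaw,tz-.0525+h+d))-off)+.5)*5-.5).round(0).tolist() for h in(.030,.016)])
```

```text
ov 0 [[[180.0, 69.0], [37.0, 168.0], [192.0, 263.0], [333.0, 154.0]], [[180.0, 87.0], [39.0, 187.0], [193.0, 281.0], [333.0, 172.0]]]
ov -0.009 [[[180.0, 80.0], [38.0, 180.0], [192.0, 275.0], [333.0, 166.0]], [[181.0, 98.0], [40.0, 198.0], [193.0, 293.0], [333.0, 184.0]]]
lift 0 [[[134.0, 154.0], [79.0, 256.0], [248.0, 278.0], [295.0, 173.0]], [[136.0, 169.0], [81.0, 272.0], [250.0, 294.0], [296.0, 188.0]]]
lift -0.009 [[[135.0, 163.0], [81.0, 266.0], [249.0, 288.0], [295.0, 183.0]], [[137.0, 179.0], [83.0, 282.0], [250.0, 304.0], [296.0, 198.0]]]
```

The lid sits as expected in the grip, with no slip. The picked corners were lower deck edges, so the centre and yaw agree with the rim. I'll lower it gently.

Request:
play_rows(
  increments=[
    {"slide": [0, 0, 6], "angular": [0, 0, 0], "claw": -1},
    {"slide": [0, 0, 6], "angular": [0, 0, 0], "claw": -1},
    {"slide": [0, 0, 4], "angular": [0, 0, 0], "claw": -1},
    {"slide": [0, 0, 4], "angular": [0, 0, 0], "claw": -1},
    {"slide": [0, 0, 0], "angular": [0, 0, 0], "claw": -1},
    {"slide": [0, 0, 0], "angular": [0, 0, 0], "claw": -1},
  ],
)

```text
time: 9.35
ee_pos: [0.5016, -0.1581, 0.189]
tcp_rot: [-180.0, 0.0, 80.1]
wrist_force: [0.4, -0.1, -3.2]
opening: 0.0402
grasp_force: 51.4
```

Request:
play_rows(
  increments=[
    {"slide": [0, 0, 3], "angular": [0, 0, 0], "claw": -1},
    {"slide": [0, 0, 3], "angular": [0, 0, 0], "claw": -1},
    {"slide": [0, 0, 3], "angular": [0, 0, 0], "claw": -1},
    {"slide": [0, 0, 2], "angular": [0, 0, 0], "claw": -1},
    {"slide": [0, 0, 0], "angular": [0, 0, 0], "claw": -1},
    {"slide": [0, 0, 0], "angular": [0, 0, 0], "claw": -1},
  ],
)

```text
time: 9.95
ee_pos: [0.5017, -0.1581, 0.178]
tcp_rot: [180.0, 0.0, 80.1]
wrist_force: [-0.5, 0.0, -3.2]
opening: 0.0392
grasp_force: 51.4
```

Request:
play_rows(
  increments=[
    {"slide": [0, 0, 1], "angular": [0, 0, 0], "claw": -1},
    {"slide": [0, 0, 1], "angular": [0, 0, 0], "claw": -1},
    {"slide": [0, 0, 0], "angular": [0, 0, 0], "claw": -1},
    {"slide": [0, 0, 0], "angular": [0, 0, 0], "claw": -1},
  ],
)

```text
time: 10.35
ee_pos: [0.5017, -0.1582, 0.1762]
tcp_rot: [180.0, 0.0, 80.1]
wrist_force: [-0.9, 0.8, 1.6]
opening: 0.0398
grasp_force: 51.8
```

Contact at the seat height. I'll release and rise.

Request:
play_rows(
  increments=[
    {"slide": [0, 0, 0], "angular": [0, 0, 0], "claw": -1},
    {"slide": [0, 0, 0], "angular": [0, 0, 0], "claw": 1},
    {"slide": [0, 0, 0], "angular": [0, 0, 0], "claw": 1},
    {"slide": [0, 0, 0], "angular": [0, 0, 0], "claw": 1},
    {"slide": [0, 0, 0], "angular": [0, 0, 0], "claw": 1},
    {"slide": [0, 0, 0], "angular": [0, 0, 0], "claw": 1},
    {"slide": [0, 0, -15], "angular": [0, 0, 0], "claw": 1},
    {"slide": [0, 0, -25], "angular": [0, 0, 0], "claw": 1},
  ],
)

```text
time: 11.15
ee_pos: [0.501, -0.1579, 0.2159]
tcp_rot: [-179.9, -0.0, 80.1]
wrist_force: [0.1, -0.5, -0.2]
opening: 0.0855
grasp_force: 0.0
```

Request:
play_rows(
  increments=[
    {"slide": [0, 0, -25], "angular": [0, 0, 0], "claw": 1},
    {"slide": [0, 0, 0], "angular": [0, 0, 0], "claw": -1},
    {"slide": [0, 0, 0], "angular": [0, 0, 0], "claw": -1},
    {"slide": [0, 0, 0], "angular": [0, 0, 0], "claw": -1},
    {"slide": [0, 0, 0], "angular": [0, 0, 0], "claw": -1},
    {"slide": [0, 0, 0], "angular": [0, 0, 0], "claw": -1},
    {"slide": [0, 0, 0], "angular": [0, 0, 0], "claw": -1},
  ],
)

```text
time: 11.85
ee_pos: [0.5015, -0.1581, 0.2406]
tcp_rot: [-180.0, -0.0, 80.1]
wrist_force: [0.5, -0.0, 0.2]
opening: -0.0001
grasp_force: 0.0
```

Run:
```python
from h import *
o=bot.get_obs(); print(o["ee_pos"],o["wrist_force"],o["opening"])
s=snap("side","on")
f=lambda X:((proj("side",X)-[200,185]+.5)*5-.5).round(0).tolist()
print(f([[.5017,-.158,.174],[.5017,-.158,.159]]))
cv2.imwrite("pics/onc.png",cv2.resize(s[175:285,200:280],None,fx=5,fy=5,interpolation=2))
```

```text
[ 0.50150994 -0.15808598  0.24060135] [ 0.48948612 -0.00697463  0.22592819] -5.983252880934365e-05
[[187.0, 177.0], [187.0, 196.0]]
```

View pics/onc.png

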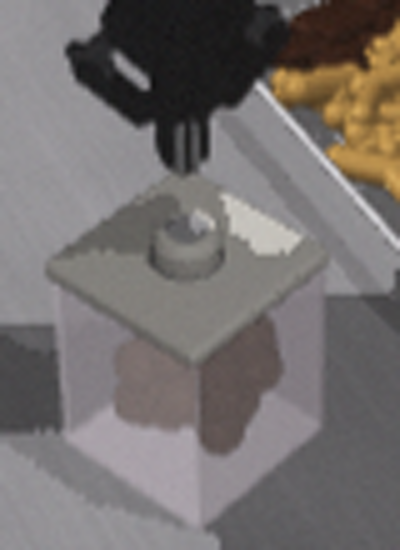

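The lid is seated level on the canister with its button up (disc at about (185,227) as predicted, fingers clear above). Now I'll press.

Request:
play_rows(
  increments=[
    {"slide": [0, 0, 20], "angular": [0, 0, 0], "claw": -1},
    {"slide": [0, 0, 20], "angular": [0, 0, 0], "claw": -1},
    {"slide": [0, 0, 10], "angular": [0, 0, 0], "claw": -1},
    {"slide": [0, 0, 8], "angular": [0, 0, 0], "claw": -1},
    {"slide": [0, 0, 5], "angular": [0, 0, 0], "claw": -1},
    {"slide": [0, 0, 3], "angular": [0, 0, 0], "claw": -1},
    {"slide": [0, 0, 2], "angular": [0, 0, 0], "claw": -1},
    {"slide": [0, 0, 0], "angular": [0, 0, 0], "claw": -1},
  ],
)

```text
time: 12.7
ee_pos: [0.5017, -0.1581, 0.1733]
tcp_rot: [180.0, 0.0, 80.1]
wrist_force: [-3.6, 0.1, 4.6]
opening: 0.0001
grasp_force: 2.3
```

Request:
play_rows(
  increments=[
    {"slide": [0, 0, 0], "angular": [0, 0, 0], "claw": -1},
  ],
)

```text
time: 12.8
ee_pos: [0.5018, -0.1582, 0.1734]
tcp_rot: [180.0, 0.0, 80.1]
wrist_force: [-2.3, 1.9, 4.3]
opening: -0.0
grasp_force: 2.4
```

Not yet at the stop (4.5 N), so a little farther.

Request:
play_rows(
  increments=[
    {"slide": [0, 0, 1], "angular": [0, 0, 0], "claw": -1},
    {"slide": [0, 0, 0.7], "angular": [0, 0, 0], "claw": -1},
    {"slide": [0, 0, 0], "angular": [0, 0, 0], "claw": -1},
    {"slide": [0, 0, 0], "angular": [0, 0, 0], "claw": -1},
  ],
)

```text
time: 13.2
ee_pos: [0.5018, -0.1582, 0.173]
tcp_rot: [179.9, 0.0, 80.1]
wrist_force: [-5.4, 1.9, 14.2]
opening: -0.0003
grasp_force: 7.1
```

Request:
play_rows(
  increments=[
    {"slide": [0, 0, 0], "angular": [0, 0, 0], "claw": -1},
    {"slide": [0, 0, -5], "angular": [0, 0, 0], "claw": -1},
    {"slide": [0, 0, -15], "angular": [0, 0, 0], "claw": -1},
    {"slide": [0, 0, -40], "angular": [0, 0, 0], "claw": -1},
    {"slide": [0, 0, -40], "angular": [0, 0, 0], "claw": -1},
    {"slide": [0, 0, 0], "angular": [0, 0, 0], "claw": -1},
    {"slide": [0, 0, 0], "angular": [0, 0, 0], "claw": -1},
  ],
)

```text
time: 13.9
ee_pos: [0.5023, -0.1583, 0.2725]
tcp_rot: [179.9, 0.0, 80.1]
wrist_force: [0.4, -0.5, -0.3]
opening: -0.0002
grasp_force: 0.0
```

Run:
```python
from h import *
s=snap("side","end"); cv2.imwrite("pics/endc.png",cv2.resize(s[175:285,200:280],None,fx=5,fy=5,interpolation=2))
```

```text
(no output)
```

View pics/endc.png

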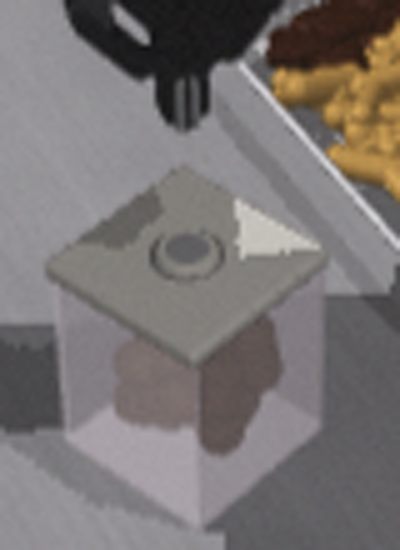

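The button stays down (disc at (187,247), only the chamfer showing), the lid is level and the gripper is clear.

```bash
python3 -c "
from workcell import bot
print(bot.job_done())"
```

```text
the job is handed in; nothing more can be done
None
```

The walnut canister is shut: the lid sits level on the rim, its button is latched down in the final picture, the gripper is clear, and the job was handed in at about 14 s with no verdict returned.

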